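# Hang the dip baskets on the drying hook, largest first

## Task

Hang the three perforated steel dip baskets on the drying hook by the peaks in their handles, one after another: the largest first, nearest the post, then the middle one in front of it, and the smallest last, nearest the hook's tip. Let go of each one before taking the next, and leave them hanging still and upright. Leave the jars, cartons, bottle and bowl where they stand.

Things in the scene. Friction and masses are not known exactly. Their poses are not given: they have to be found in the camera images.
- stand: Drying hook, fixed: grey base plate (200 x 150 x 12 mm, from 155 mm in front of the post to 45 behind), flat steel post (14 x 30 mm, top 218 mm up; origin at its foot), level round arm 10 mm thick, axis 210 mm up, running along the stand's own -x (roughly the world's -y) for 220 mm to a short upturned tip. The baskets fit 55 mm apart, at 55, 110 and 165 mm from the post.
- hook_root (a point): point on the arm's axis at the post, 210 mm above the table
- hook_tip (a point): centre of the rounded end of the hook's upturned tip: 232 mm from the post along the arm, 15 mm above the arm's axis; its top is 20 mm above the axis. A handle is threaded over it from in front: its peak's underside must pass more than 20 mm above the arm's axis, the basket's rim below the arm
- basket_large: Largest of three slim, open-topped, perforated bright-steel dip baskets, alike but for size. Body 160 mm wide (its y), 34 deep (its x), 80 high, about 260 g. Origin: centre of the underside, z up; it stands on the table, its width within 20 degrees of the world's x; same after a half turn. Handle: 8 mm square strap over the middle, in its y-z plane; legs at both ends, level top strap 132 to 140 mm above the underside.
- basket_medium: Middle of three slim, open-topped, perforated bright-steel dip baskets, alike but for size. Body 125 mm wide (its y), 34 deep (its x), 62 high, about 200 g. Origin: centre of the underside, z up; it stands on the table, its width within 20 degrees of the world's x; same after a half turn. Handle: 8 mm square strap over the middle, in its y-z plane; legs at both ends, level top strap 114 to 122 mm above the underside.
- basket_small: Smallest of three slim, open-topped, perforated bright-steel dip baskets, alike but for size. Body 96 mm wide (its y), 34 deep (its x), 46 high, about 150 g. Origin: centre of the underside, z up; it stands on the table, its width within 20 degrees of the world's x; same after a half turn. Handle: 8 mm square strap over the middle, in its y-z plane; legs at both ends, level top strap 98 to 106 mm above the underside.
- basket_large_peak (a point): underside of the inverted-V peak (28 mm wide, 45 degree sides, 14 mm high) in the middle of the largest basket's handle; it comes to lie on the arm, 7 mm above the arm's axis. 64 mm above the rim, 8 mm above the strap's centre line. The level strap runs from 14 to 80 mm to each side: pinch it about 30 mm off the middle, closing along the basket's x.
- basket_medium_peak (a point): underside of the inverted-V peak (28 mm wide, 45 degree sides, 14 mm high) in the middle of the middle basket's handle; it comes to lie on the arm, 7 mm above the arm's axis. 64 mm above the rim, 8 mm above the strap's centre line. The level strap runs from 14 to 62 mm to each side: pinch it about 30 mm off the middle, closing along the basket's x.
- basket_small_peak (a point): underside of the inverted-V peak (28 mm wide, 45 degree sides, 14 mm high) in the middle of the smallest basket's handle; it comes to lie on the arm, 7 mm above the arm's axis. 64 mm above the rim, 8 mm above the strap's centre line. The level strap runs from 14 to 48 mm to each side: pinch it about 30 mm off the middle, closing along the basket's x.
- jar_white: white plastic jar, 80 mm across, 90 mm high, origin under its centre; leave it
- carton_tall: brown carton 50 x 90 x 70 mm high, origin under its centre; leave it
- jar_dark: black plastic jar, 72 mm across, 80 mm high, origin under its centre; leave it
- bottle: white plastic bottle, 54 mm across, 120 mm high, origin under its centre; leave it
- carton_flat: flat pale carton 100 x 60 x 30 mm high, origin under its centre; leave it
- bowl: small steel bowl, 90 mm across, 35 mm high, origin under its centre; leave it
There are look-alikes about, which are no part of the job. Leave any pink look-alike of the basket_medium alone.

How it is judged (in metres and radians):
On the way, in this order (a step that is already met when the one before it is completed fails the run):
1. the largest basket hangs on the arm, let go (x of basket_large_peak in the frame of stand between -0.225 and -0.01 m and y of basket_large_peak in the frame of stand between -0.012 and 0.012 m and z of basket_large_peak in the frame of stand between 0.207 and 0.226 m and angle between basket_large's own z axis and vertical below 0.3 rad and contact force between the fingers and basket_large below 0.05 N and contact force between basket_large and stand above 0.3 N), for 0.2 s.
2. then the middle basket hangs on the arm, let go, the largest still hanging on the post's side of it (all of step 1 and x of basket_medium_peak in the frame of stand between -0.225 and -0.01 m and y of basket_medium_peak in the frame of stand between -0.012 and 0.012 m and z of basket_medium_peak in the frame of stand between 0.207 and 0.226 m and angle between basket_medium's own z axis and vertical below 0.3 rad and contact force between the fingers and basket_medium below 0.05 N and contact force between basket_medium and stand above 0.3 N and (x of each of hook_root, basket_large_peak in the frame of basket_medium above 0.01 m or x of each of hook_root, basket_large_peak in the frame of basket_medium below -0.01 m)), for 0.2 s.
3. then the smallest basket hangs on the arm, let go, nearest the tip (x of basket_small_peak in the frame of stand between -0.225 and -0.01 m and y of basket_small_peak in the frame of stand between -0.012 and 0.012 m and z of basket_small_peak in the frame of stand between 0.207 and 0.226 m and angle between each of basket_small, basket_medium's own z axis and vertical below 0.3 rad and contact force between the fingers and basket_small below 0.05 N and contact force between each of basket_small, basket_medium and stand above 0.3 N and x of basket_medium_peak in the frame of stand between -0.225 and -0.01 m and y of basket_medium_peak in the frame of stand between -0.012 and 0.012 m and z of basket_medium_peak in the frame of stand between 0.207 and 0.226 m and contact force between the fingers and basket_medium below 0.05 N and (x of each of hook_root, basket_medium_peak in the frame of basket_small above 0.01 m or x of each of hook_root, basket_medium_peak in the frame of basket_small below -0.01 m)), for 0.2 s.
At the end, for the whole second after the job is handed in: All three baskets hang by their handles' peaks on the arm (peaks within 12 mm of it sideways, resting on it between post and tip, baskets within 17 degrees of upright), ordered from post to tip large, middle, small; released and at rest (under 30 mm/s, 0.4 rad/s) (all of step 1 and all of step 3 and (x of each of hook_root, basket_large_peak in the frame of basket_medium above 0.01 m or x of each of hook_root, basket_large_peak in the frame of basket_medium below -0.01 m) and linear speed of each of basket_large, basket_medium, basket_small below 0.03 m/s and angular speed of each of basket_large, basket_medium, basket_small below 0.4 rad/s); the robot touches nothing.
It fails at once if a jar, carton, bottle or bowl is shoved by more than 40 mm or knocked over (distance of any of jar_white, carton_tall, jar_dark, bottle, carton_flat, bowl from where it was at the start of the episode above 0.04 m or angle between any of jar_white, carton_tall, jar_dark, bottle, carton_flat, bowl's own z axis and vertical above 0.6 rad).
It also fails if it takes over 72 s, if anything falls off the work surface, if the arm or the gripper's body presses on something with over 40 N, if the wrist force passes 120 N, or if a joint passes its speed limit or range.

## Robot

A 6-joint arm with a two-finger parallel gripper is mounted at the origin on the work surface. World frame = base frame: x ahead of the robot, y to its left, z up, the work surface at z = 0. Lengths are in mm, angles in rad, forces in N, time in s.
With the tool pointing down it reaches from about 350 to 925 mm from the base axis. Payload 6.4 kg.
Tool frame: the origin (TCP) lies at the very end of the fingers, on their centre line; the grasp point (between the pads) lies 19 mm behind it; z points along the fingers, y is the line along which they close (so a half turn about z gives the same grasp; the last joint's range is limited). The gripper opens to 85 mm and grips with 20 to 120 N. Pads are 22 mm wide; open, the fingers measure 114 mm over their backs; the gripper's body (76 mm by 85 mm) begins 54 mm behind the grasp point. The pads swing forward as they close: fully open they stand 13 mm farther back than shut.
Start: joints at [1.066, 0.245, 1.558, -0, 1.339, -0.174], TCP at [211.117, 614.771, 231.29] pointing down, gripper open.
Joint ranges: [-3.13, 3.13], [-1.02, 2.26], [0.13, 2.54], [-0.95, 4.09], [0.21, 2.88], [-2.74, 2.74]. Speed limits (rad/s): [2.57, 2.57, 3.14, 3.14, 3.14, 3.14].

## Interface

Orientations are given as a unit quaternion [x, y, z, w].
In Python, from workcell import * gives the robot as it stands.
- The arm moves only by the shell command python3 -m jog 'ROWS' [FORCE]. ROWS is JSON, a list of rows, each a list of 7 numbers: the finger opening in cm, from 0 to 8.54, then the shift along the world's x, y, z in cm, then the turn, a rotation vector about the world's x, y, z in degrees. In form: [[jaw, tx, ty, tz, wx, wy, wz], ...]. A call has exactly 10 rows; each row is the pose to reach, as a shift and turn from the pose commanded when the call began; what a row does not reach only later rows make up. A row lasts 1/12 s, in which the tool goes at most 41.7 mm and 7.16 degrees, less where a joint would pass 70% of its speed; a pose out of reach is approached as far as the arm can. A call with a gripper value outside its range is refused whole. The fingers move at their own pace and stop on an object; FORCE is the grip in N (left out, the last holds). Time passes only in rows, so rows that repeat a pose let the fingers close, or fill a call up. It gives the time, the measured TCP pose, the force, the opening and the grip force at its end, in the units of the state.
- get_state(): the state, without advancing time (a new reading comes with each control period).
- capture(name): name is "scene" or "top"; returns a dict with "img" (420x560x3 uint8, red, green, blue), "K" (3x3 intrinsics, pixels), "k1" (the pictures are not rectified: a ray, as slopes to the right and down, at radius r is drawn at 1 + k1 r^2 times it, then the intrinsics apply), "rvec" (rotation vector, rad) and "tvec" (3), from world to camera coordinates, as OpenCV has them. Camera axes: x right, y down, z forward; pixel columns grow to the right and rows downward; lengths in mm; the calibration is good to about 2 mm. A picture is of the moment at which its call begins. There is no depth.
- hand_in(): hands the job in; it is judged then, once.
Trained networks look in a picture, given as the dict that the camera call returned (one of the last four; its "shot" number tells which), for a name from the list of things; names that differ only in an ending like _2 or _b are one class to them, and where a whole thing is asked for, a point or a joint stands for the part that bears it (a point fixed in the world has none). Each returns a list of dicts, best first, with "score" (0 to 1); they miss things now and then, are a little off and sometimes report something else, mostly with a low value. They report only what shows in the picture. A call takes as long as a camera call. They do not tell look-alikes from the thing itself.
- silhouettes(picture, query): "pixels" (420x560 bool, what is visible of it) and "extent" ([left, top, right, bottom] in pixels, round what is visible of it).
The state is a dict: "t": time; "joint_pos": joint angles; "joint_velocities": joint speeds; "joint_efforts": joint torques, N m; "position": TCP position; "orientation": TCP orientation; "ft_force": force on the tool from outside, world axes, zero at the start; "ft_torque": the same for the moment, N m; "width": finger opening in mm; "gripper_force": force on a finger pad.
Only numpy, scipy, OpenCV 4.12 (cv2) and the standard library are available. Lean on these libraries where they do the work, as an engineer would, in place of code of your own. Each camera call takes 0.05 s, during which the arm holds its last target. There are 200 camera calls.

## Working session

There is one attempt and no reset: what is moved stays moved. The work goes in short steps, Python scripts to look and compute and a shell command to move; the robot and the scene stay as the last step left them, time stands still between calls to the robot, and variables do not carry over. Pictures are saved under pics/ and viewed, at most 10 in all, crops included, and the job is handed in when it is done.

```bash
mkdir -p pics
cat > h.py <<'E'
from workcell import *
import numpy as np, cv2
def cam(c):
    R=cv2.Rodrigues(np.array(c["rvec"],float))[0]; return R,np.array(c["tvec"],float).ravel()
def proj(c,P):
    R,t=cam(c);q=(R@np.atleast_2d(P).T).T+t;s=q[:,:2]/q[:,2:]
    s=s*(1+c["k1"]*(s**2).sum(1,keepdims=True));K=np.array(c["K"])
    return s@K[:2,:2].T+K[:2,2]
def unproj(c,uv,z):
    R,t=cam(c);K=np.array(c["K"]);d=(np.atleast_2d(uv)-K[:2,2])@np.linalg.inv(K[:2,:2]).T
    s=d.copy()
    for _ in range(20): s=d/(1+c["k1"]*(s**2).sum(1,keepdims=True))
    r=np.c_[s,np.ones(len(s))]@R; o=-R.T@t
    return o+r*((z-o[2])/r[:,2])[:,None]
E
python3 - <<'E'
from h import *
for n in("scene","top"):
    c=capture(n);cv2.imwrite(f"pics/{n}0.png",c["img"][:,:,::-1])
    R,t=cam(c);print(n,"cam at",(-R.T@t).round(),c["k1"],np.array(c["K"]).round(1).tolist())
    for q in("stand","basket_large","basket_medium","basket_small"):
        for s in silhouettes(c,q)[:4]:
            v,u=np.nonzero(s["pixels"]);print(q,round(s["score"],2),s["extent"],len(u),unproj(c,[[u.mean(),v.mean()]],60).round()[0])
print(get_state()["orientation"])
E
```

```text
scene cam at [1129.  183. 1168.] -0.07842926959824482 [[385.4, 0.0, 280.7], [0.0, 385.4, 210.7], [0.0, 0.0, 1.0]]
stand 0.79 [331.3, 241.6, 417.3, 313.0] 3264 [562. 302.  60.]
basket_large 0.89 [192.0, 179.5, 216.7, 238.7] 847 [ 499. -329.   60.]
basket_large 0.29 [255.8, 223.6, 276.6, 262.1] 495 [554. -75.  60.]
basket_medium 0.86 [261.0, 168.8, 273.2, 212.7] 381 [ 361. -160.   60.]
basket_medium 0.75 [222.2, 134.8, 245.5, 182.7] 682 [ 251. -330.   60.]
basket_medium 0.67 [226.2, 200.9, 246.0, 250.0] 645 [ 529. -199.   60.]
basket_small 0.96 [256.5, 220.7, 278.0, 261.4] 455 [555. -74.  60.]
top cam at [ 282.  -29. 1358.] -0.10639219839187371 [[450.9, 0.0, 282.1], [0.0, 450.9, 201.7], [0.0, 0.0, 1.0]]
stand 0.74 [278.3, 167.4, 292.4, 206.5] 387 [538. -79.  60.]
stand 0.59 [114.0, 155.8, 207.5, 210.8] 3390 [540. 297.  60.]
basket_large 0.89 [356.3, 172.3, 381.5, 234.0] 1105 [ 494. -327.   60.]
basket_medium 0.79 [358.2, 272.6, 382.0, 317.1] 736 [ 238. -329.   60.]
basket_medium 0.74 [295.9, 230.9, 326.3, 277.2] 615 [ 343. -162.   60.]
basket_medium 0.69 [321.9, 168.0, 337.1, 218.7] 583 [ 520. -199.   60.]
basket_small 0.65 [279.0, 170.5, 291.9, 204.4] 340 [535. -78.  60.]
[ 1.64663979e-01  9.86349721e-01 -3.06250723e-05 -1.68311703e-05]
```

View pics/scene0.png

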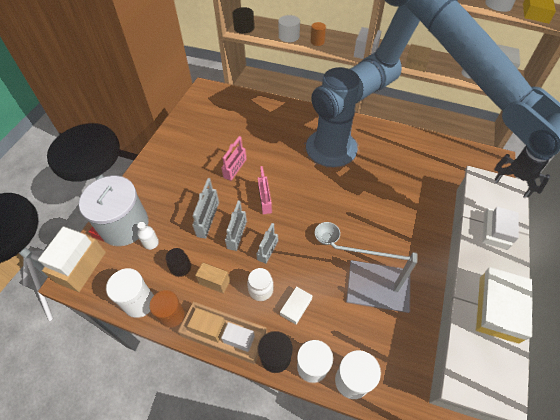

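View pics/top0.png

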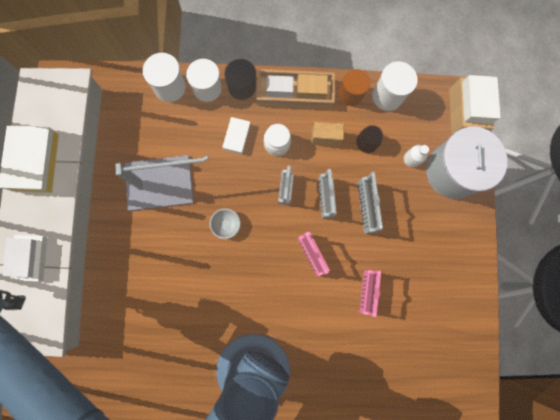

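The scene picture shows:
- **Steel baskets:** large at (205,208), medium at (236,226) and small at (268,243). In the top picture they are at (370,203), (328,194) and (286,186).
- **Pink look-alikes:** at (234,158) and (264,190), or (371,293) and (314,254) in the top picture. These are rejected because they are the wrong colour.
- **Hook:** the post is at (413,258) and the tip at about (330,245).

Next I fit the models to the silhouettes.

```bash
cat > fit.py <<'E'
from h import *
from scipy.optimize import minimize
def box(x0,x1,y0,y1,z0,z1): return np.array([[x,y,z] for x in(x0,x1) for y in(y0,y1) for z in(z0,z1)],float)
def basket(w,hh):
    a=w/2;s=hh+52
    P=[box(-17,17,-a,a,0,hh),box(-4,4,-a,-a+8,hh,s+8),box(-4,4,a-8,a,hh,s+8),box(-4,4,-a,-14,s,s+8),box(-4,4,14,a,s,s+8)]
    for g in(-1,1): P.append(np.array([[x,g*y,z] for x in(-4,4) for y,z in((14,s),(14,s+8),(0,s+12),(0,s+21))],float))
    return P
stand=[box(-155,45,-75,75,0,12),box(-7,7,-15,15,0,218),box(-220,0,-5,5,205,215),box(-237,-218,-5,5,205,228)]
M={"basket_large":basket(160,80),"basket_medium":basket(125,62),"basket_small":basket(96,46),"stand":stand}
def T(P,p):
    c,s=np.cos(p[2]),np.sin(p[2]);return P@np.array([[c,s,0],[-s,c,0],[0,0,1]])+[p[0],p[1],p[3] if len(p)>3 else 0]
def mask(c,parts,p):
    m=np.zeros((840,1120),np.uint8)
    for P in parts: cv2.fillConvexPoly(m,cv2.convexHull(np.round((proj(c,T(P,p))+.5)*2*16).astype(np.int32)),1,shift=4)
    return cv2.resize(m.astype(np.float32),(560,420),interpolation=cv2.INTER_AREA)
def fit(obs,parts,p0):
    def cost(d):
        p=np.array(p0)+np.array([d[0],d[1],d[2]/50]);v=0
        for c,m in obs:
            q=mask(c,parts,p);v-=np.minimum(q,m).sum()/np.maximum(q,m).sum()
        return v
    best=None
    for a in(-10,0,10):
        r=minimize(cost,[0,0,a],method="Nelder-Mead",options=dict(initial_simplex=np.array([[0,0,a],[15,0,a],[0,15,a],[0,0,a+8]]),xatol=.1,fatol=1e-4))
        if best is None or r.fun<best.fun: best=r
    return np.array(p0)+best.x/[1,1,50],best.fun
def pick(c,n,xy):
    S=silhouettes(c,n)
    best=[s for s in S if np.hypot(*(unproj(c,[np.array(np.nonzero(s["pixels"]))[::-1].mean(1)],60)[0,:2]-xy))<40]
    return best[0]["pixels"].astype(np.float32) if best else None
E
python3 - <<'E'
from fit import *
C=[capture("scene"),capture("top")]
X={"basket_large":(496,-328,1.57),"basket_medium":(522,-199,1.57),"basket_small":(545,-76,1.57),"stand":(550,300,1.57)}
X={k:list(v) for k,v in X.items()}
over=[c["img"][:,:,::-1].copy() for c in C]
for n,x in X.items():
    obs=[(c,m) for c in C if (m:=pick(c,n,x[:2])) is not None]
    if n=="stand": x=[545,375,1.57]
    p,f=fit(obs,M[n],x);
    one=[fit([o],M[n],p)[0].round(2).tolist() for o in obs]
    print(n,p.round(3),np.degrees(p[2]).round(1),round(f,3),len(obs),one)
    for c,o in zip(C,over):
        cs=cv2.findContours((mask(c,M[n],p)>.5).astype(np.uint8),cv2.RETR_CCOMP,cv2.CHAIN_APPROX_NONE)[0];cv2.drawContours(o,cs,-1,(0,0,255) ,1)
for n in("jar_white","carton_tall","jar_dark","bottle","carton_flat","bowl"):
    for c in C:
        S=silhouettes(c,n)[:1]
        for s in S:
            v,u=np.nonzero(s["pixels"]);print(n,round(s["score"],2),unproj(c,[[u.mean(),v.mean()]],35)[0].round())
a=cv2.resize(over[0][170:320,185:425],(800,500));b=cv2.resize(over[1][140:250,110:390],(800,314))
cv2.imwrite("pics/ov.png",cv2.resize(np.vstack([a,b]),(590,600)))
E
```

```text
basket_large [ 497.014 -328.624    1.723] 98.7 -1.813 2 [[493.54, -332.36, 1.73], [496.84, -326.81, 1.71]]
basket_medium [ 523.996 -203.487    1.69 ] 96.9 -1.731 2 [[520.51, -206.09, 1.68], [523.27, -200.88, 1.66]]
basket_small [544.456 -79.997   1.516] 86.8 -1.738 2 [[541.96, -82.0, 1.52], [544.53, -78.52, 1.49]]
stand [540.377 362.153   1.724] 98.8 -1.839 2 [[540.68, 362.22, 1.72], [539.59, 365.19, 1.73]]
jar_white 0.81 [685. -51.  35.]
jar_white 0.95 [689. -49.  35.]
carton_tall 0.7 [ 714. -203.   35.]
carton_tall 0.62 [ 714. -200.   35.]
jar_dark 0.88 [ 704. -334.   35.]
jar_dark 0.62 [ 702. -333.   35.]
bottle 0.7 [ 651. -483.   35.]
bottle 0.67 [ 655. -479.   35.]
carton_flat 0.9 [695.  76.  35.]
bowl 0.79 [431.  95.  35.]
bowl 0.61 [427.  98.  35.]
```

View pics/ov.png

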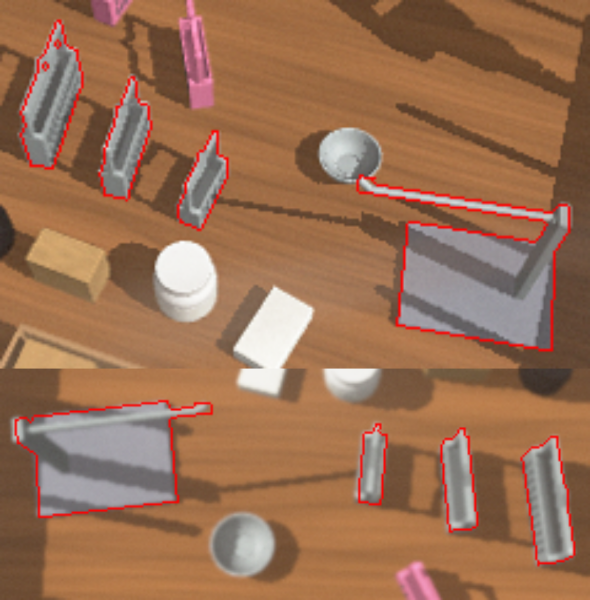

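The fits agree to a few mm. That gives large at (497,-329, 98.7°), medium at (524,-203, 96.9°), small at (544,-80, 86.8°) and the stand at (540,362, 98.8°), all the steel ones. I'll pinch the large basket 30 mm off the middle on the side nearest the robot, at (467,-333).

```bash
python3 -m jog '[[8.5,16.5,-37,6,0,0,27.7],[8.5,16.5,-37,6,0,0,27.7],[8.5,16.5,-37,6,0,0,27.7],[8.5,16.5,-37,6,0,0,27.7],[8.5,16.5,-37,6,0,0,27.7],[8.5,16.5,-37,6,0,0,27.7],[8.5,16.5,-37,6,0,0,27.7],[8.5,16.5,-37,6,0,0,27.7],[8.5,16.5,-37,6,0,0,27.7],[8.5,16.5,-37,6,0,0,27.7]]'
python3 -m jog '[[8.5,5.4,-36.5,0,0,0,0],[8.5,5.4,-36.5,0,0,0,0],[8.5,5.4,-36.5,0,0,0,0],[8.5,5.4,-36.5,0,0,0,0],[8.5,5.4,-36.5,0,0,0,0],[8.5,5.4,-36.5,0,0,0,0],[8.5,5.4,-36.5,0,0,0,0],[8.5,5.4,-36.5,0,0,0,0],[8.5,5.4,-36.5,0,0,0,0],[8.5,5.4,-36.5,0,0,0,0]]'
python3 -m jog '[[8.5,3.7,-21.3,-7,0,0,0],[8.5,3.7,-21.3,-7,0,0,0],[8.5,3.7,-21.3,-7,0,0,0],[8.5,3.7,-21.3,-7,0,0,0],[8.5,3.7,-21.3,-7,0,0,0],[8.5,3.7,-21.3,-7,0,0,0],[8.5,3.7,-21.3,-7,0,0,0],[8.5,3.7,-21.3,-7,0,0,0],[8.5,3.7,-21.3,-7,0,0,0],[8.5,3.7,-21.3,-7,0,0,0]]'
python3 - <<'E'
from h import *
s=get_state();x,y=s["orientation"][:2];print(s["t"],s["position"],np.degrees(np.arctan2(y*y-x*x,2*x*y)),s["joint_pos"])
c=capture("scene");cv2.imwrite("pics/a.png",cv2.resize(c["img"][130:280,150:300,::-1],(600,600)))
E
```

```text
t: 2.43
position: [376.7, 242.6, 292.0]
orientation: [-0.076, 0.997, 0.0, 0.001]
ft_force: [1.8, 0.5, -0.6]
width: 85.0
gripper_force: 0.0
t: 3.27
position: [430.3, -125.3, 291.5]
orientation: [-0.073, 0.997, -0.001, -0.0]
ft_force: [0.5, -0.4, -0.3]
width: 85.3
gripper_force: 0.0
t: 4.1
position: [467.5, -332.0, 222.1]
orientation: [-0.077, 0.997, -0.0, 0.0]
ft_force: [-0.5, 0.1, 0.3]
width: 85.0
gripper_force: 0.0
4.1 [ 467.46889574 -332.03562067  222.0920261 ] 98.83026670087158 [-8.15338700e-01  7.52111612e-02  1.76615607e+00  1.91000936e-04
  1.29920727e+00 -2.54030340e+00]
```

View pics/a.png

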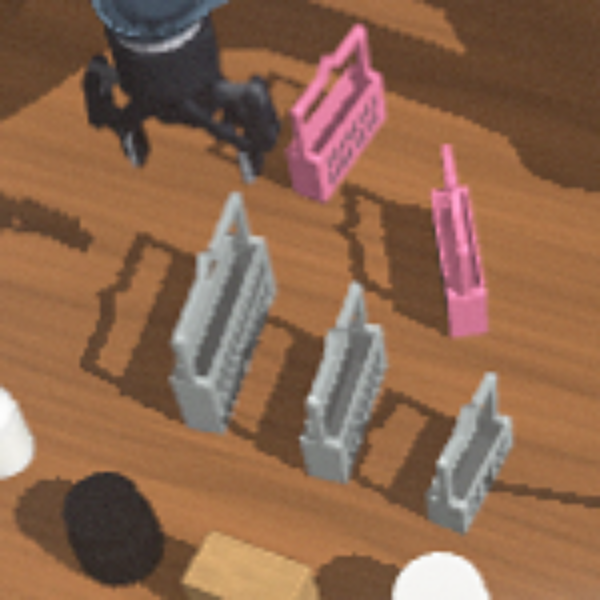

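The gripper hovers above and behind the large basket, with its fingers at about (185,165) in the crop, either side of the strap line. Now I descend and grip.

```bash
python3 -m jog '[[8.5,0,-0.1,-3,0,0,0],[8.5,0,-0.1,-6,0,0,0],[8.5,0,-0.1,-8,0,0,0],[8.5,0,-0.1,-9.5,0,0,0],[8.5,0,-0.1,-10.5,0,0,0],[8.5,0,-0.1,-10.5,0,0,0],[4,0,-0.1,-10.5,0,0,0],[0,0,-0.1,-10.5,0,0,0],[0,0,-0.1,-10.5,0,0,0],[0,0,-0.1,-10.5,0,0,0]]' 110
python3 -m jog '[[0,0,0,0,0,0,0],[0,0,0,0,0,0,0],[0,0,0,0,0,0,0],[0,0,0,0,0,0,0],[0,0,0,0,0,0,0],[0,0,0,0,0,0,0],[0,0,0,1,0,0,0],[0,0,0,2,0,0,0],[0,0,0,3.5,0,0,0],[0,0,0,5,0,0,0]]'
```

```text
t: 4.98
position: [467.7, -334.8, 117.7]
orientation: [-0.076, 0.997, -0.001, 0.001]
ft_force: [0.6, -0.3, 0.5]
width: 38.3
gripper_force: 0.0
t: 5.82
position: [466.7, -333.7, 166.4]
orientation: [-0.076, 0.997, 0.001, -0.0]
ft_force: [-0.2, 0.6, -2.9]
width: 5.2
gripper_force: 107.9
```

Gripped: it lifts about 2.9 N, consistent with 260 g. I carry it high to a point in front of the hook tip.

```bash
python3 -m jog '[[0,0,0,3.5,0,0,0],[0,0,0,7,0,0,0],[0,0.4,2,10.4,0,0,0],[0,1,5,10.4,0,0,0],[0,1.8,9,10.4,0,0,0],[0,2.6,13,10.4,0,0,0],[0,3.4,17,10.4,0,0,0],[0,4.2,21,10.4,0,0,0],[0,5,25,10.4,0,0,0],[0,6,28.5,10.4,0,0,0]]'
python3 -m jog '[[0,0.6,3,-0.5,0,0,0],[0,1.2,6,-1.5,0,0,0],[0,1.8,9,-3,0,0,0],[0,2.3,11,-4.5,0,0,0],[0,2.6,12.4,-5.5,0,0,0],[0,2.6,12.4,-5.5,0,0,0],[0,2.6,12.4,-5.5,0,0,0],[0,2.6,12.4,-5.5,0,0,0],[0,2.6,12.4,-5.5,0,0,0],[0,2.6,12.4,-5.5,0,0,0]]'
python3 - <<'E'
from fit import *
s=get_state();print(s["t"],s["position"],s["ft_force"],s["ft_torque"],s["width"])
C=[capture("scene"),capture("top")];out=[]
p=np.array(s["position"]);st=[540.4,362.2,1.724]
pb=[p[0]+29.6,p[1]+4.6,1.724,p[2]-117.7]
for c in C:
    o=c["img"][:,:,::-1].copy()
    for n,q in(("basket_large",pb),("stand",st)):
        cs=cv2.findContours((mask(c,M[n],q)>.5).astype(np.uint8),cv2.RETR_CCOMP,cv2.CHAIN_APPROX_NONE)[0];cv2.drawContours(o,cs,-1,(0,0,255),1)
    u,v=proj(c,[pb[0],pb[1],200])[0].astype(int);out.append(cv2.resize(o[v-50:v+50,u-65:u+65],(390,300),interpolation=cv2.INTER_CUBIC));out.append(cv2.resize(c["img"][v-50:v+50,u-65:u+65,::-1],(390,300),interpolation=cv2.INTER_CUBIC))
cv2.imwrite("pics/b.png",np.vstack([np.hstack(out[:2]),np.hstack(out[2:])]))
E
```

```text
t: 6.65
position: [526.6, -46.6, 270.5]
orientation: [-0.077, 0.997, 0.0, -0.0]
ft_force: [-0.0, -1.1, -3.2]
width: 5.1
gripper_force: 107.8
t: 7.48
position: [553.6, 73.8, 216.4]
orientation: [-0.076, 0.997, -0.0, 0.001]
ft_force: [0.5, 0.5, -2.8]
width: 5.7
gripper_force: 107.9
7.4833 [553.56502808  73.82614602 216.37542788] [ 0.49141022  0.50468896 -2.80665602] [-0.00105699  0.127846   -0.00386296] 5.68886160643706
```

View pics/b.png

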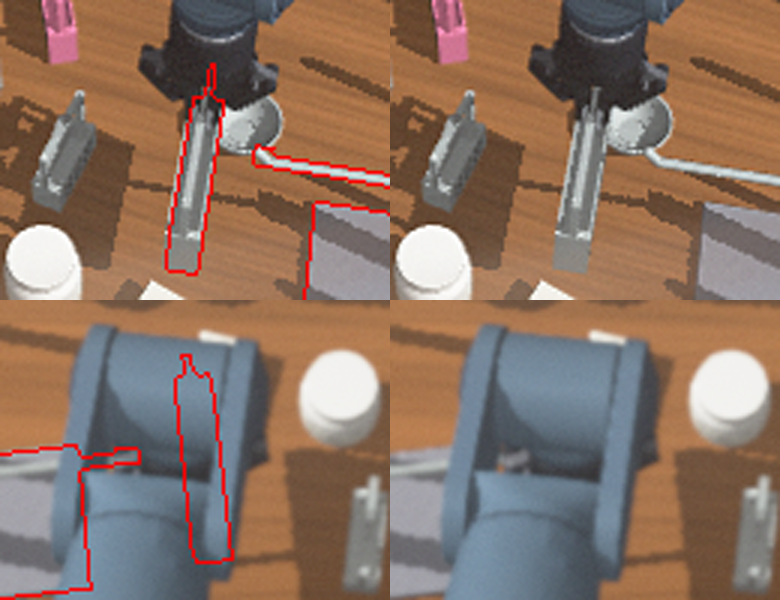

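The basket hangs as predicted, and the outline matches within a few mm. Its peak is at about (211,75) in the upper-left crop, in line with the arm. I thread it along the arm, then lower.

```bash
python3 -m jog '[[0,-0.3,2,0,0,0,0],[0,-0.68,4.5,0,0,0,0],[0,-1.05,7,0,0,0,0],[0,-1.43,9.5,0,0,0,0],[0,-1.8,12,0,0,0,0],[0,-2.18,14.5,0,0,0,0],[0,-2.55,17,0,0,0,0],[0,-2.93,19.5,0,0,0,0],[0,-3.27,21.8,0,0,0,0],[0,-3.44,22.9,0,0,0,0]]'
python3 -m jog '[[0,0,0,0,0,0,0],[0,0,0,0,0,0,0],[0,0,0,-0.5,0,0,0],[0,0,0,-1,0,0,0],[0,0,0,-1.5,0,0,0],[0,0,0,-1.9,0,0,0],[0,0,0,-2.2,0,0,0],[0,0,0,-2.4,0,0,0],[0,0,0,-2.4,0,0,0],[0,0,0,-2.4,0,0,0]]'
python3 - <<'E'
from fit import *
s=get_state();print(s["t"],s["position"],s["ft_force"],s["ft_torque"],s["width"])
c=capture("scene")
p=np.array(s["position"]);st=[540.4,362.2,1.724]
pb=[p[0]+29.6,p[1]+4.6,1.724,p[2]-117.7]
o=c["img"][:,:,::-1].copy()
for n,q in(("basket_large",pb),("stand",st)):
        cs=cv2.findContours((mask(c,M[n],q)>.5).astype(np.uint8),cv2.RETR_CCOMP,cv2.CHAIN_APPROX_NONE)[0];cv2.drawContours(o,cs,-1,(0,0,255),1)
u,v=proj(c,[pb[0],pb[1],200])[0].astype(int);f=lambda o:cv2.resize(o[v-70:v+60,u-65:u+50],(390,440),interpolation=cv2.INTER_CUBIC)
cv2.imwrite("pics/c.png",np.hstack([f(o),f(c["img"][:,:,::-1])]))
E
```

```text
t: 8.42
position: [518.3, 305.8, 215.6]
orientation: [-0.077, 0.997, 0.001, 0.0]
ft_force: [0.7, 0.1, -2.7]
width: 5.4
gripper_force: 107.8
t: 9.25
position: [518.8, 303.7, 191.4]
orientation: [-0.076, 0.997, 0.0, -0.0]
ft_force: [0.3, 0.0, -2.7]
width: 5.7
gripper_force: 108.0
9.25 [518.78910927 303.73785676 191.35350095] [ 0.32927316  0.04125783 -2.72999113] [-0.03294139  0.04341634  0.0238398 ] 5.69226983654476
```

View pics/c.png

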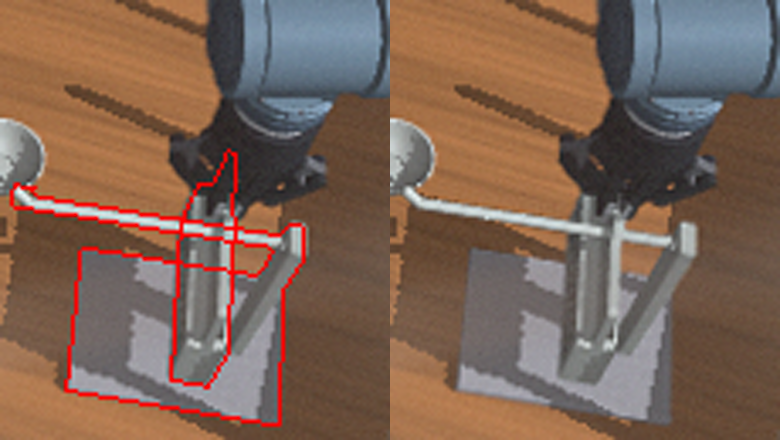

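The handle is over the arm at about (613,225) in the crop, aligned and close to touching. I lower until the load comes off.

```bash
python3 -m jog '[[0,0,0,-0.1,0,0,0],[0,0,0,-0.2,0,0,0],[0,0,0,-0.3,0,0,0],[0,0,0,-0.3,0,0,0],[0,0,0,-0.3,0,0,0],[0,0,0,-0.3,0,0,0],[0,0,0,-0.3,0,0,0],[0,0,0,-0.3,0,0,0],[0,0,0,-0.3,0,0,0],[0,0,0,-0.3,0,0,0]]'
```

```text
t: 10.13
position: [519.8, 304.1, 189.4]
orientation: [-0.076, 0.997, 0.0, 0.002]
ft_force: [4.4, 1.0, 5.2]
width: 5.3
gripper_force: 108.8
```

```bash
python3 -m jog '[[0,0.2,0,0.1,0,0,0],[0,0.3,0,0.1,0,0,0],[0,0.3,0,0.1,0,0,0],[0,0.3,0,0.1,0,0,0],[0,0.3,0,0.1,0,0,0],[1.5,0.3,0,0.1,0,0,0],[3,0.3,0,0.1,0,0,0],[3,0.3,0,0.1,0,0,0],[3,0.3,0,0.1,0,0,0],[3,0.3,0,0.1,0,0,0]]' 
python3 -m jog '[[3,0,0,0,0,0,0],[3,0,0,0.5,0,0,0],[3,0,0,1.5,0,0,0],[3,0,0,3,0,0,0],[3,0,0,5,0,0,0],[3,0,0,7,0,0,0],[3,0,0,9,0,0,0],[3,0,0,9,0,0,0],[3,0,0,9,0,0,0],[3,0,0,9,0,0,0]]'
python3 - <<'E'
from fit import *
C=[capture("scene"),capture("top")]
for n,x in(("basket_large",(548,307,1.724,73)),("stand",(540.4,362.2,1.724))):
    S=[(c,max(silhouettes(c,n),key=lambda s:(s["pixels"]*mask(c,M[n],x)).sum())["pixels"].astype(np.float32)) for c in C[:1]]
    def q(d): return [x[0]+d[0],x[1]+d[1],x[2]+d[2]]+list(x[3:])
    r=fit(S,M[n],list(x)[:3]) if n=="stand" else None
    m=S[0][1];print(n,r,m.sum())
    if n!="stand":
        f=lambda d:-(np.minimum(a:=mask(C[0],M[n],q([d[0],d[1],d[2]/50])),m).sum()/np.maximum(a,m).sum())
        print(minimize(f,[0,0,0],method="Nelder-Mead",options=dict(initial_simplex=[[0,0,0],[10,0,0],[0,10,0],[0,0,8]])))
s=get_state();print(s["t"],s["position"],s["ft_force"],s["width"])
cv2.imwrite("pics/d.png",cv2.resize(C[0]["img"][180:320,300:440,::-1],(600,600),interpolation=cv2.INTER_CUBIC))
E
```

```text
t: 10.97
position: [521.3, 303.6, 188.6]
orientation: [-0.076, 0.997, -0.0, -0.001]
ft_force: [0.3, -0.3, 0.1]
width: 30.0
gripper_force: 0.0
t: 11.8
position: [521.4, 303.6, 278.7]
orientation: [-0.076, 0.997, -0.0, -0.0]
ft_force: [0.0, -0.2, -0.3]
width: 30.3
gripper_force: 0.0
basket_large None 910.0
       message: Optimization terminated successfully.
       success: True
        status: 0
           fun: -0.8754863739013672
             x: [-2.407e-01 -1.786e+00 -5.728e-01]
           nit: 43
          nfev: 116
 final_simplex: (array([[-2.407e-01, -1.786e+00, -5.728e-01],
                       [-2.406e-01, -1.786e+00, -5.728e-01],
                       [-2.407e-01, -1.786e+00, -5.728e-01],
                       [-2.407e-01, -1.786e+00, -5.728e-01]]), array([-8.755e-01, -8.755e-01, -8.755e-01, -8.755e-01]))
stand (array([543.04097592, 361.54566651,   1.71280091]), np.float64(-0.7627636194229126)) 2670.0
12.0 [521.14904552 303.5684843  277.82490044] [ 0.08881163  0.86881935 -0.47958733] 29.662243515859583
```

View pics/d.png

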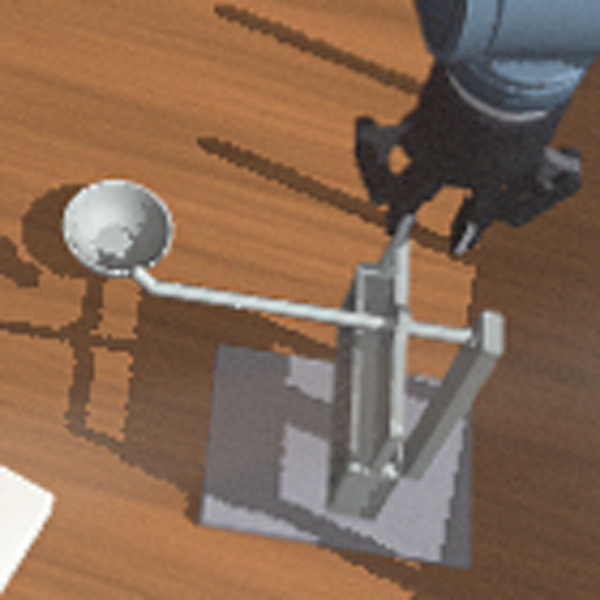

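The large basket hangs on the arm at (548,305), upright in the crop with its handle at (400,315). Now the medium one.

```bash
python3 -m jog '[[6,-2.2,-41,0,0,0,-1.8],[6,-2.2,-41,0,0,0,-1.8],[6,-2.2,-41,0,0,0,-1.8],[6,-2.2,-41,0,0,0,-1.8],[6,-2.2,-41,0,0,0,-1.8],[6,-2.2,-41,0,0,0,-1.8],[6,-2.2,-41,0,0,0,-1.8],[6,-2.2,-41,0,0,0,-1.8],[6,-2.2,-41,0,0,0,-1.8],[6,-2.2,-41,0,0,0,-1.8]]' 
python3 -m jog '[[6,-0.2,-4,-1,0,0,0],[6,-0.4,-7.5,-4,0,0,0],[6,-0.5,-9.5,-8,0,0,0],[6,-0.5,-10.1,-11,0,0,0],[6,-0.5,-10.1,-11,0,0,0],[6,-0.5,-10.1,-11,0,0,0],[6,-0.5,-10.1,-11,0,0,0],[6,-0.5,-10.1,-11,0,0,0],[6,-0.5,-10.1,-11,0,0,0],[6,-0.5,-10.1,-11,0,0,0]]'
python3 - <<'E'
from fit import *
c=capture("scene");m=pick(c,"basket_medium",(524,-200))
print(fit([(c,m)],M["basket_medium"],[522,-205,1.69]) if m is not None else 0, get_state()["position"],get_state()["joint_pos"])
E
```

```text
t: 12.83
position: [498.9, -108.6, 278.7]
orientation: [-0.06, 0.998, 0.0, -0.0]
ft_force: [0.4, -0.8, 0.5]
width: 60.0
gripper_force: 0.0
t: 13.67
position: [495.8, -207.2, 171.3]
orientation: [-0.061, 0.998, -0.001, 0.001]
ft_force: [-0.1, -0.4, 0.0]
width: 60.3
gripper_force: 0.0
(array([ 519.35883311, -206.52861715,    1.68897185]), np.float64(-0.916382908821106)) [ 495.32232214 -207.11124986  170.52607851] [-6.07342930e-01  4.39340716e-02  1.89836862e+00  5.56335497e-06
  1.19718437e+00 -2.30017159e+00]
```

```bash
python3 -m jog '[[6,-0.1,0,-2.5,0,0,0],[6,-0.1,0,-5,0,0,0],[6,-0.1,0,-6.5,0,0,0],[6,-0.1,0,-7.2,0,0,0],[6,-0.1,0,-7.2,0,0,0],[0,-0.1,0,-7.2,0,0,0],[0,-0.1,0,-7.2,0,0,0],[0,-0.1,0,-7.2,0,0,0],[0,-0.1,0,-7.2,0,0,0],[0,-0.1,0,-7.2,0,0,0]]' 
python3 -m jog '[[0,0,0,0,0,0,0],[0,0,0,0,0,0,0],[0,0,0,0,0,0,0],[0,0,0,0,0,0,0],[0,0,0,0,0,0,0],[0,0,0,0.5,0,0,0],[0,0,0,1,0,0,0],[0,0,0,2,0,0,0],[0,0,0,3.5,0,0,0],[0,0,0,5,0,0,0]]'
```

```text
t: 14.6
position: [494.4, -207.6, 98.6]
orientation: [-0.06, 0.998, -0.001, 0.001]
ft_force: [-1.4, 0.6, 3.3]
width: 5.6
gripper_force: 107.5
t: 15.43
position: [493.3, -207.0, 147.8]
orientation: [-0.061, 0.998, 0.0, -0.0]
ft_force: [0.3, -0.8, -0.9]
width: 5.5
gripper_force: 107.5
```

```bash
python3 -m jog '[[0,0,0,3.5,0,0,0],[0,0,0,7,0,0,0.5],[0,0.4,2,9.2,0,0,1],[0,1,5,9.2,0,0,1.9],[0,1.8,8.5,9.2,0,0,1.9],[0,2.6,12.2,9.2,0,0,1.9],[0,3.4,16,9.2,0,0,1.9],[0,4.2,20,9.2,0,0,1.9],[0,5,23.5,9.2,0,0,1.9],[0,5.6,26.5,8.5,0,0,1.9]]'
python3 -m jog '[[0,0.3,1.5,-1,0,0,0],[0,0.45,2.3,-1.8,0,0,0],[0,0.45,2.3,-1.8,0,0,0],[0,0.45,2.3,-1.8,0,0,0],[0,0.45,2.3,-1.8,0,0,0],[0,0.45,2.3,-1.8,0,0,0],[0,0.45,2.3,-1.8,0,0,0],[0,0.45,2.3,-1.8,0,0,0],[0,0.45,2.3,-1.8,0,0,0],[0,0.45,2.3,-1.8,0,0,0]]'
cat > chk.py <<'E'
import sys
from fit import *
n,off,pic=sys.argv[1],float(sys.argv[2]),sys.argv[3]
s=get_state();print(s["t"],s["position"],s["ft_force"],s["width"])
c=capture("scene");p=np.array(s["position"]);pb=[p[0]+29.6,p[1]+4.6,1.724,p[2]-off]
o=c["img"][:,:,::-1].copy()
for k,q in((n,pb),("stand",[540.4,362.2,1.724])):
    cs=cv2.findContours((mask(c,M[k],q)>.5).astype(np.uint8),cv2.RETR_CCOMP,cv2.CHAIN_APPROX_NONE)[0];cv2.drawContours(o,cs,-1,(0,0,255),1)
u,v=proj(c,[pb[0],pb[1],200])[0].astype(int);f=lambda o:cv2.resize(o[v-60:v+60,u-55:u+65],(400,400),interpolation=cv2.INTER_CUBIC)
cv2.imwrite(pic,np.hstack([f(o),f(c["img"][:,:,::-1])]))
E
python3 chk.py basket_medium 98.6 pics/e.png
```

```text
t: 16.27
position: [550.6, 60.2, 234.4]
orientation: [-0.078, 0.997, -0.0, 0.002]
ft_force: [1.4, -0.4, -1.2]
width: 5.3
gripper_force: 107.6
t: 17.1
position: [554.3, 80.5, 214.5]
orientation: [-0.077, 0.997, -0.0, 0.0]
ft_force: [0.2, -0.2, -1.5]
width: 5.9
gripper_force: 107.6
17.1 [554.2922545   80.49578666 214.46813252] [ 0.24537902 -0.18443695 -1.46354766] 5.939040995232626
```

View pics/e.png

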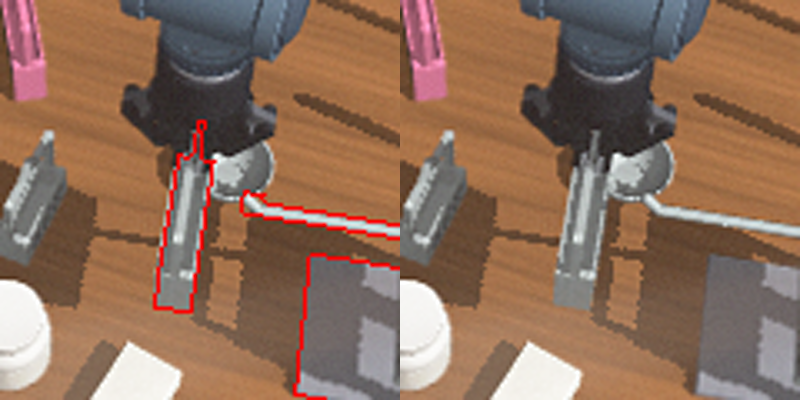

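The outline matches the held medium basket, with the handle at about (200,125) in the left crop, in line with the arm. I thread, lower and check the force.

```bash
python3 -m jog '[[0,-0.3,2,0,0,0,0],[0,-0.7,4.5,0,0,0,0],[0,-1.08,7,0,0,0,0],[0,-1.46,9.5,0,0,0,0],[0,-1.84,12,0,0,0,0],[0,-2.2,14.3,0,0,0,0],[0,-2.45,16,0,0,0,0],[0,-2.55,16.6,0,0,0,0],[0,-2.55,16.6,0,0,0,0],[0,-2.55,16.6,0,0,0,0]]'
python3 -m jog '[[0,0,0,-0.5,0,0,0],[0,0,0,-1,0,0,0],[0,0,0,-1.5,0,0,0],[0,0,0,-1.9,0,0,0],[0,0,0,-2.2,0,0,0],[0,0,0,-2.4,0,0,0],[0,0,0,-2.55,0,0,0],[0,0,0,-2.55,0,0,0],[0,0,0,-2.55,0,0,0],[0,0,0,-2.55,0,0,0]]'
```

```text
t: 17.98
position: [528.8, 246.4, 214.2]
orientation: [-0.077, 0.997, -0.0, -0.0]
ft_force: [0.3, -0.1, -2.4]
width: 5.3
gripper_force: 107.7
t: 18.82
position: [529.9, 246.9, 189.9]
orientation: [-0.077, 0.997, 0.0, 0.002]
ft_force: [4.3, 0.1, 2.7]
width: 5.5
gripper_force: 108.2
```

The load is off and the side force points +x, as before. I shift slightly, release, go up and check.

```bash
python3 -m jog '[[0,0.2,0,0,0,0,0],[0,0.3,0,0,0,0,0],[0,0.3,0,0,0,0,0],[0,0.3,0,0,0,0,0],[0,0.3,0,0,0,0,0],[1.5,0.3,0,0,0,0,0],[3,0.3,0,0,0,0,0],[3,0.3,0,0,0,0,0],[3,0.3,0,0,0,0,0],[3,0.3,0,0,0,0,0]]' 
python3 -m jog '[[3,0,0,0,0,0,0],[3,0,0,0.5,0,0,0],[3,0,0,1.5,0,0,0],[3,0,0,3,0,0,0],[3,0,0,5,0,0,0],[3,0,0,7,0,0,0],[3,0,0,9,0,0,0],[3,0,0,9,0,0,0],[3,0,0,9,0,0,0],[3,0,0,9,0,0,0]]'
python3 chk.py basket_medium 187.5 pics/f.png
```

```text
t: 19.65
position: [531.5, 246.6, 188.4]
orientation: [-0.077, 0.997, -0.0, -0.0]
ft_force: [-0.6, 0.0, 0.3]
width: 29.9
gripper_force: 0.0
t: 20.48
position: [531.4, 246.7, 278.2]
orientation: [-0.077, 0.997, -0.0, -0.0]
ft_force: [-0.4, -0.7, -0.2]
width: 30.1
gripper_force: 0.0
20.4833 [531.38883163 246.66417735 278.24498283] [-0.3738512  -0.73583088 -0.18213045] 30.127211578443426
```

View pics/f.png

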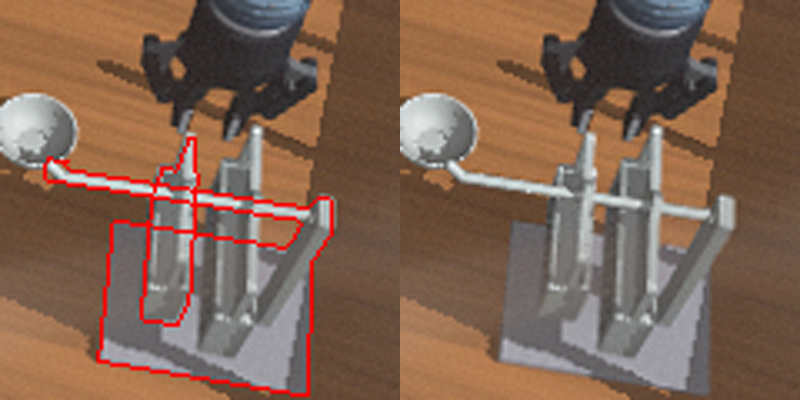

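Medium and large both hang, with handles at about (590,165) and (655,165) in the right crop. Now the small one.

```bash
python3 -m jog '[[3,-0.2,-4,0,0,0,-1.5],[5,-0.4,-8,0,0,0,-3],[6,-0.6,-12,0,0,0,-4.5],[6,-0.8,-16,0,0,0,-6],[6,-1,-20,0,0,0,-7.5],[6,-1.2,-24,0,0,0,-9],[6,-1.4,-28,-1,0,0,-10.5],[6,-1.7,-31.5,-4,0,0,-12],[6,-1.7,-32.5,-8,0,0,-12],[6,-1.7,-32.5,-11,0,0,-12]]' 
python3 -m jog '[[6,0,0,-1,0,0,0],[6,0,0,-1,0,0,0],[6,0,0,-1,0,0,0],[6,0,0,-4,0,0,0],[6,0,0,-6.5,0,0,0],[6,0,0,-8,0,0,0],[6,0,0,-8.5,0,0,0],[6,0,0,-8.5,0,0,0],[6,0,0,-8.5,0,0,0],[6,0,0,-8.5,0,0,0]]'
python3 - <<'E'
from fit import *
c=capture("scene");m=pick(c,"basket_small",(544,-78))
print(fit([(c,m)],M["basket_small"],[542,-82,1.52]) if m is not None else 0)
s=get_state();x,y=s["orientation"][:2];print(s["position"],np.degrees(np.arctan2(y*y-x*x,2*x*y)))
E
```

```text
t: 21.37
position: [513.6, -80.8, 166.2]
orientation: [0.03, 1.0, -0.0, -0.001]
ft_force: [-0.7, 0.3, -0.2]
width: 59.9
gripper_force: 0.0
t: 22.2
position: [516.5, -78.6, 86.2]
orientation: [0.027, 1.0, -0.001, 0.002]
ft_force: [0.3, 0.1, 1.0]
width: 60.0
gripper_force: 0.0
0
[515.96029545 -78.56474651  85.58746173] 86.86389558468704
```

```bash
python3 -m jog '[[6,-0.1,0,-0.2,0,0,0],[6,-0.1,0,-0.2,0,0,0],[0,-0.1,0,-0.2,0,0,0],[0,-0.1,0,-0.2,0,0,0],[0,-0.1,0,-0.2,0,0,0],[0,-0.1,0,-0.2,0,0,0],[0,-0.1,0,-0.2,0,0,0],[0,-0.1,0,-0.2,0,0,0],[0,-0.1,0,-0.2,0,0,0],[0,-0.1,0,-0.2,0,0,0]]' 
python3 -m jog '[[0,0,0,0,0,0,0],[0,0,0,0,0,0,0],[0,0,0,0,0,0,0],[0,0,0,0.5,0,0,0],[0,0,0,1,0,0,0],[0,0,0,2,0,0,0],[0,0,0,4,0,0,0],[0,0,0,6,0,0,0],[0,0,0,6,0,0,0],[0,0,0,6,0,0,0]]'
```

```text
t: 23.13
position: [513.8, -78.2, 81.9]
orientation: [0.027, 1.0, 0.0, 0.0]
ft_force: [-0.6, 0.1, 1.0]
width: 5.4
gripper_force: 107.7
t: 23.97
position: [514.7, -78.6, 143.4]
orientation: [0.028, 1.0, -0.001, 0.002]
ft_force: [-0.6, 0.0, -0.7]
width: 5.4
gripper_force: 107.7
```

```bash
python3 -m jog '[[0,0,0,3,0,0,1],[0,0.4,1.5,6,0,0,3],[0,1,4,7.2,0,0,5],[0,1.7,6.5,7.2,0,0,7],[0,2.4,9,7.2,0,0,9],[0,3,11.5,7.2,0,0,11],[0,3.6,14,7.2,0,0,12],[0,4,15.4,7.2,0,0,12],[0,4.2,15.9,7.2,0,0,12],[0,4.2,15.9,7.2,0,0,12]]'
python3 -m jog '[[0,0,0,0,0,0,0],[0,0,0,0,0,0,0],[0,0,0,0,0,0,0],[0,0,0,0,0,0,0],[0,0,0,0,0,0,0],[0,0,0,0,0,0,0],[0,0,0,0,0,0,0],[0,0,0,0,0,0,0],[0,0,0,0,0,0,0],[0,0,0,0,0,0,0]]'
python3 - <<'E'
from fit import *
s=get_state();p=s["position"];x,y=s["orientation"][:2];print(p,np.degrees(np.arctan2(y*y-x*x,2*x*y)),s["ft_force"])
c=capture("scene");n="basket_small"
q=[p[0]+29.6,p[1]+4.6,1.724,p[2]-83];a=mask(c,M[n],q)
for z in silhouettes(c,n): 
    m=z["pixels"].astype(np.float32);print(z["extent"],(np.minimum(a,m).sum()/np.maximum(a,m).sum()).round(2))
    if (a*m).sum()>50:
        f=lambda d:-(np.minimum(b:=mask(c,M[n],[q[0]+d[0],q[1]+d[1],q[2]+d[2]/50,q[3]]),m).sum()/np.maximum(b,m).sum())
        r=minimize(f,[0,0,0],method="Nelder-Mead",options=dict(initial_simplex=[[0,0,0],[10,0,0],[0,10,0],[0,0,8]]));print(r.x,r.fun)
E
```

```text
t: 24.8
position: [555.2, 81.6, 212.4]
orientation: [-0.078, 0.997, 0.0, -0.001]
ft_force: [-0.5, 0.2, -2.2]
width: 5.6
gripper_force: 107.8
t: 25.63
position: [555.7, 80.8, 213.8]
orientation: [-0.077, 0.997, 0.0, -0.0]
ft_force: [-0.1, 1.0, -1.5]
width: 5.8
gripper_force: 107.8
[555.70554652  80.78912052 213.80493668] 98.8468790418386 [-0.1024215   0.97666969 -1.52271937]
[304.7, 229.3, 321.9, 270.4] 0.75
[-4.03731965 -2.08462214  1.02330965] -0.7806282639503479
```

The small basket is held as predicted (overlap 0.75, 1.5 N). I thread and lower.

```bash
python3 -m jog '[[0,-0.25,1.5,0.1,0,0,0],[0,-0.55,3.5,0.1,0,0,0],[0,-0.85,5.5,0.1,0,0,0],[0,-1.15,7.5,0.1,0,0,0],[0,-1.45,9.5,0.1,0,0,0],[0,-1.65,10.8,0.1,0,0,0],[0,-1.72,11.2,0.1,0,0,0],[0,-1.72,11.2,0.1,0,0,0],[0,-1.72,11.2,0.1,0,0,0],[0,-1.72,11.2,0.1,0,0,0]]'
python3 -m jog '[[0,0,0,-0.5,0,0,0],[0,0,0,-1,0,0,0],[0,0,0,-1.5,0,0,0],[0,0,0,-1.9,0,0,0],[0,0,0,-2.2,0,0,0],[0,0,0,-2.4,0,0,0],[0,0,0,-2.5,0,0,0],[0,0,0,-2.5,0,0,0],[0,0,0,-2.5,0,0,0],[0,0,0,-2.5,0,0,0]]'
```

```text
t: 26.57
position: [538.8, 191.9, 214.8]
orientation: [-0.077, 0.997, -0.0, 0.0]
ft_force: [0.3, -0.3, -2.5]
width: 5.4
gripper_force: 107.8
t: 27.4
position: [538.3, 192.7, 190.0]
orientation: [-0.077, 0.997, -0.0, -0.0]
ft_force: [-3.5, -2.0, 1.5]
width: 5.8
gripper_force: 108.1
```

Contact, with the side force now in -x. I shift slightly back, release and retreat.

```bash
python3 -m jog '[[0,-0.1,0,0,0,0,0],[0,-0.15,0,-0.1,0,0,0],[0,-0.15,0,-0.1,0,0,0],[0,-0.15,0,-0.1,0,0,0],[0,-0.15,0,-0.1,0,0,0],[1.5,-0.15,0,-0.1,0,0,0],[3,-0.15,0,-0.1,0,0,0],[3,-0.15,0,-0.1,0,0,0],[3,-0.15,0,-0.1,0,0,0],[3,-0.15,0,-0.1,0,0,0]]' 
python3 -m jog '[[3,0,0,0,0,0,0],[3,0,0,0.5,0,0,0],[3,0,0,1.5,0,0,0],[3,0,0,3,0,0,0],[3,0,0,5,0,0,0],[3,0,0,7,0,0,0],[3,0,0,10,0,0,0],[3,0,0,13,0,0,0],[3,0,0,16,0,0,0],[3,0,0,16,0,0,0]]'
python3 chk.py basket_small 277 pics/g.png
```

```text
t: 28.23
position: [537.0, 192.8, 188.7]
orientation: [-0.077, 0.997, 0.0, -0.0]
ft_force: [0.3, 0.3, 0.1]
width: 29.9
gripper_force: 0.0
t: 29.07
position: [539.5, 193.2, 358.0]
orientation: [-0.077, 0.997, 0.0, 0.007]
ft_force: [-0.1, -0.2, 1.6]
width: 30.3
gripper_force: 0.0
29.0667 [539.53220987 193.20660863 358.03955422] [-0.1452227  -0.16956113  1.58269583] 30.27441719279316
```

View pics/g.png

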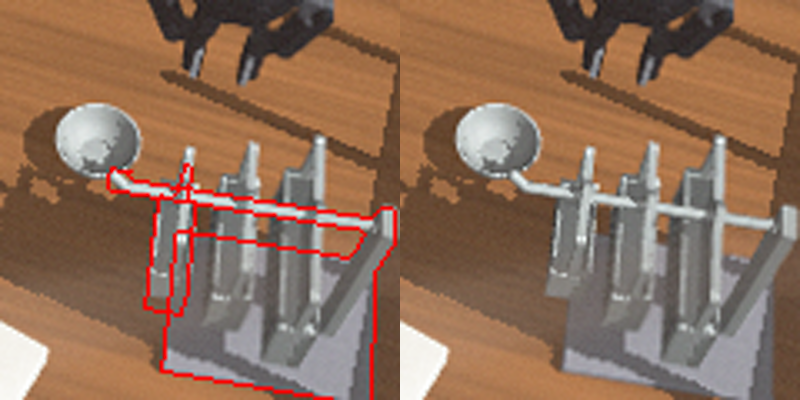

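All three hang in order: small at (587,185), medium at (652,185) and large at (718,185). The red basket outline sits low only because I gave the script the wrong height offset. I let them settle and hand in.

```bash
for i in 1 2; do python3 -m jog '[[3,0,0,0,0,0,0],[3,0,0,0,0,0,0],[3,0,0,0,0,0,0],[3,0,0,0,0,0,0],[3,0,0,0,0,0,0],[3,0,0,0,0,0,0],[3,0,0,0,0,0,0],[3,0,0,0,0,0,0],[3,0,0,0,0,0,0],[3,0,0,0,0,0,0]]' | head -2; done
python3 -c "
from workcell import *
print(hand_in())"
```

```text
t: 29.95
position: [537.0, 192.8, 348.8]
t: 30.78
position: [537.0, 192.8, 348.8]
the job is handed in; nothing more can be done
None
```

All three baskets hang on the hook in order (large nearest the post, then medium, then small at the tip), each let go; I handed the job in at about 31 s, and it returned no verdict.

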